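# Close up the walnut desk box

## Robot

A 6-joint arm with a two-finger parallel gripper is mounted at the origin on the work surface. World frame = base frame: x ahead of the robot, y to its left, z up, the work surface at z = 0. Lengths are in mm, angles in rad, forces in N, time in s.
With the tool pointing down it reaches from about 350 to 975 mm from the base axis. Payload 7.1 kg.
Tool frame: the origin (TCP) lies between the finger pads; the fingertips stand 14 mm ahead of it and the grasp point (between the pads) lies 5 mm behind it; z points along the fingers, y is the line along which they close (so a half turn about z gives the same grasp; the last joint's range is limited). The gripper opens to 88 mm and grips with 3 to 60 N. Pads are 20 mm wide; open, the fingers measure 115 mm over their backs; the gripper's body (75 mm by 178 mm) begins 61 mm behind the grasp point.
Start: joints at [1.325, 0.423, 1.63, -0, 1.089, -0.019], TCP at [140.507, 608.985, 236.675] pointing down, gripper open.
Joint ranges: [-3, 3], [-0.9, 2.11], [0.09, 2.58], [-1.31, 4.45], [0.11, 2.69], [-2.54, 2.54]. Speed limits (rad/s): [2.39, 2.39, 3.01, 3.14, 3.14, 3.14].

## Interface

Orientations are given as a rotation vector (axis times angle).
In Python, from workcell import ctrl gives the robot as it stands. The module is installed in compiled form; this text tells all that it offers.
- The arm moves only by the tool servo_tool, never from a script. Its argument "plan" is a list of rows, each a list of 3 entries, a list of its own where there are three numbers: the closure, from 0 (fully open) to 1 (shut), then the shift along the world's x, y, z in mm, then the turn about the world's z in degrees. In form: [[hand, [x, y, z], yaw], ...]. A call has 1 to 10 rows; each row is the pose to reach, as a shift and turn from the pose commanded when the call began; what a row does not reach only later rows make up. A row lasts 1/12 s, in which the tool goes at most 41.7 mm and 7.16 degrees, less where a joint would pass 70% of its speed; a pose out of reach is approached as far as the arm can. A call with a gripper value outside its range is refused whole. The fingers move at their own pace and stop on an object; the grip force is fixed at half the most. Time passes only in rows, so rows that repeat a pose let the fingers close. It gives the time, the measured TCP pose, the force, the opening and the grip force at its end, in the units of the state.
- ctrl.get_obs(): the state, without advancing time (a new reading comes with each control period).
- ctrl.get_image(name): name is "scene" or "top"; returns the picture (420x560x3 uint8, blue, green, red); there is no depth.
- ctrl.camera_info(name): a dict with "fovy" (degrees; the focal length in pixels is half the picture's height over the tangent of half this angle, whatever the lens; pixels are square), "cx", "cy" (the principal point, pixels), "rvec" (rotation vector, rad) and "tvec" (3), from world to camera coordinates, as OpenCV has them. Camera axes: x right, y down, z forward; pixel columns grow to the right and rows downward; lengths in mm; the calibration is good to about 2 mm. A picture is of the moment at which its call begins. camera_info takes no time and is no camera call.
- ctrl.close_job(): hands the job in; it is judged then, once.
The state is a dict: "t": time; "qpos": joint angles; "qvel": joint speeds; "joint_torque": joint torques, N m; "ee_pos": TCP position; "orientation": TCP orientation; "ft_force": force on the tool from outside, world axes, zero at the start; "moment": the same for the moment, N m; "width": finger opening in mm; "grasp_force": force on a finger pad.
Only numpy, scipy, OpenCV 4.12 (cv2) and the standard library are available. Lean on these libraries where they do the work, as an engineer would, in place of code of your own. Each camera call takes 0.05 s, during which the arm holds its last target. There are 200 camera calls.

## Task

The red notebook is stuck with one edge up on the front rim of the walnut desk box. Get it to drop in and lie flat on the bottom of the box, then swing the lid fully shut, and then press the brass clamp arm all the way down on the lid so that it stays there and bears firmly on it. Go gently: the box and book must not be pushed, pressed or gripped with more than about 40 N. Leave the mug, the brass ornament and the stapler where they stand.

Things in the scene. Friction and masses are not known exactly. Their poses are not given: they have to be found in the camera images.
- box: Open walnut box fixed to the desk, outside 136 (x) x 191 (y) x 65 mm high, walls 8, floor 16 mm thick. Origin: centre of its underside on the desk. Its -x side is the front (roughly towards the robot), the lid hinge is along the top of its +x (rear) wall, the clamp at the middle of its +y side, on a brass bracket reaching 27 mm out from that wall, 97 mm high.
- book: Red rigid hardback, 105 (x) x 148 (y) x 22 (z) mm, 0.3 kg. Origin: centre of underside, z out of its top. Starts leaning 33 degrees: +x edge on the box floor, underside on the front wall's top edge, spine (-x) 12 mm out past that wall's inner face, lower corner 73 mm above the desk. A level push on the slanted spine wedges it; push and drag upwards. Slipped inside, it may need pressing down.
- lid (a joint): Angle of the lid in rad: 0 is shut (lying on the rim), about 1.57 upright, starts at 1.6 to 1.85 leaning away from the front. The hinge is stiff: the lid stays where it is left; it takes about 4 N at its free edge to swing it.
- lid_hinge (a point): Middle of the lid's hinge line, on the box's rear wall at its outer face, 65 mm above the desk; axes as the box's. The hinge line runs along the box's y.
- lid_edge (a point): Middle of the lid's free edge, on its outer face (the upper face when shut). The lid is a plain slab 136 mm long from hinge line to this edge, 191 mm wide, 10 mm thick (its inner face passes through the hinge line); no handle.
- clamp (a joint): Clamp arm's angle, rad: 0 fully down (arm level across the lid, on its stop, pad spring pressed in 5 mm), 1.57 upright; starts at 1.55 to 1.85 (leaning outwards from the lid). Stiff pivot: it stays where it is left; about 6 N at the tip swings it, about 9 N presses it fully down, as the pad's spring (1.2 N/mm) resists over the last 0.09 rad.
- clamp_hinge (a point): Pivot of the clamp arm, beside the middle of the box's +y wall, 112 mm from the box's centre and 86 mm above the desk; the pivot axis runs along the box's x. Axes as the box's.
- clamp_tip (a point): Centre of the black round grip bar (20 mm diameter, 36 mm long along the box's x) at the clamp arm's end, 100 mm from the pivot. When down the arm points along the box's -y, and its 20 mm wide, 12 mm thick brass bar lies 5 mm above the lid.
- clamp_pad: Sprung rubber pad, 24 mm diameter, on the clamp arm's underside 55 mm from the pivot; origin at the centre of the face that presses on the lid.
- mug: White mug, 76 mm diameter, 90 mm high, with a handle; stands beside the box. Origin: centre of its underside.
- globe: Brass globe ornament, 72 mm diameter, 106 mm high; stands beside the box. Origin: centre of its underside.
- stapler: Black desk stapler, 130 x 36 x 46 mm high; stands beside the box. Origin: centre of its underside, x along its length.
Mind the look-alikes: they are no part of the job. There is more than one size of the book; the one meant has the size given above.

How it is judged (in metres and radians):
On the way, in this order (a step that is already met when the one before it is completed fails the run):
1. the notebook lies flat on the bottom of the box (z of book in the frame of box below 0.022 m and angle between book's own z axis and vertical below 0.12 rad), for 0.2 s.
2. the lid is shut over it (all of step 1 and value of joint lid below 0.035 rad), for 0.2 s.
3. the clamp arm is down and its pad bears on the lid (value of joint lid below 0.035 rad and value of joint clamp below 0.05 rad and contact force between clamp_pad and anything else above 3 N), for 0.2 s.
At the end, for the whole second after the job is handed in: The notebook lies flat on the floor of the box (tilt under 0.12 rad, underside within about 6 mm of the floor), the lid is shut (under 0.035 rad), the clamp arm is down (under 0.05 rad) and its pad presses on the lid with more than 3 N; everything at rest (all of step 1 and all of step 3 and linear speed of book below 0.02 m/s); the robot touches nothing.
It fails at once if the mug pushed away or knocked over (distance of mug from where it was at the start of the episode above 0.03 m or angle between mug's own z axis and vertical above 0.3 rad).
It fails at once if the brass ornament pushed away or knocked over (distance of globe from where it was at the start of the episode above 0.03 m or angle between globe's own z axis and vertical above 0.3 rad).
It fails at once if the stapler pushed away or knocked over (distance of stapler from where it was at the start of the episode above 0.03 m or angle between stapler's own z axis and vertical above 0.3 rad).
It fails at once if the box (with its lid and clamp) or the notebook pressed hard with the fingers (contact force between the fingers and box above 50 N or contact force between the fingers and book above 50 N).
It also fails if it takes over 64 s, if anything falls off the work surface, if the arm or the gripper's body presses on something with over 40 N, if the wrist force passes 120 N, or if a joint passes its speed limit or range.

## Working session

There is one attempt and no reset: what is moved stays moved. The work goes in short steps, Python scripts to look and compute and a tool call to move; the robot and the scene stay as the last step left them, time stands still between calls to the robot, and variables do not carry over. Pictures are saved under pics/ and viewed, at most 10 in all, crops included, and the job is handed in when it is done.

Besides the shell and the picture viewer there is one more tool, called after ">>>" as a command line: name --argument value ..., lists and objects as JSON in quotes. servo_tool: Moves the arm, as the interface text tells. Its arguments: {"type":"object","properties":{"plan":{"type":"array"}},"required":["plan"]}

```bash
mkdir -p pics; python3 - <<'E'
from workcell import ctrl
import cv2
for n in("scene","top"):
    cv2.imwrite(f"pics/{n}0.png",ctrl.get_image(n)); print(n,ctrl.camera_info(n))
o=ctrl.get_obs(); print(o)
E
```

```text
scene {'fovy': 42.86214189864541, 'cx': 278.7383012475826, 'cy': 215.5674843073223, 'rvec': array([ 1.47374704,  1.88084104, -0.99466726]), 'tvec': array([ 112.79835483, -260.22388832, 1719.53593623])}
top {'fovy': 51.65581749689449, 'cx': 279.0907779311247, 'cy': 204.05536169585997, 'rvec': array([ 2.11029275, -2.15732634,  0.22704146]), 'tvec': array([  29.49231492,  540.93346004, 1138.48850715])}
{'t': 0.1, 'qpos': array([ 1.32501137e+00,  4.23760241e-01,  1.63063234e+00, -1.35345782e-05,
        1.08857431e+00, -1.90028515e-02]), 'qvel': array([-3.35032102e-06, -8.85882826e-04, -1.68337706e-03, -6.08982156e-04,
       -2.36973066e-04, -1.93346710e-04]), 'joint_torque': array([ 5.49223932e-04, -5.45613062e+01, -2.74325520e+01,  6.45018672e-02,
        1.87304348e-02, -4.56034434e-05]), 'ee_pos': array([140.38778587, 608.52569677, 235.97464522]), 'orientation': array([-3.55436550e-01, -3.12124967e+00,  2.14213718e-03]), 'ft_force': array([ 1.39938546, -0.0633368 ,  1.16847954]), 'moment': array([-0.02057004, -0.01813466,  0.02091635]), 'grasp_force': 0.0, 'width': 88.18942232225578}
```

View pics/scene0.png

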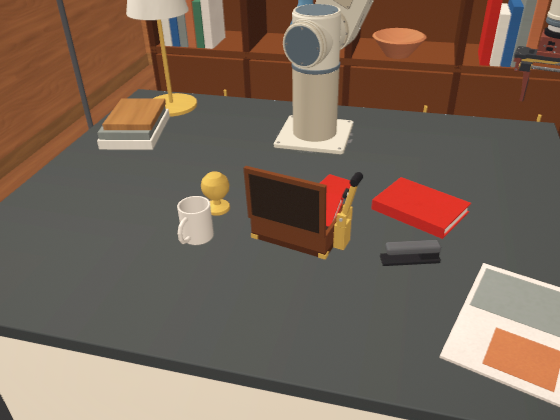

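View pics/top0.png

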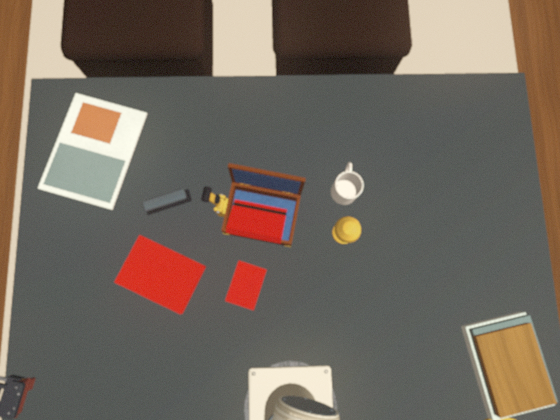

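Candidates for the red book in the top view: in the box (257,222), a large one on the desk (160,274) and a small one (246,286). The one in the box, leaning on the front rim, matches. I'll check it in an enlarged crop.

```bash
cat > h.py <<'E'
import numpy as np, cv2
from workcell import ctrl
def cam(n):
    c=ctrl.camera_info(n); R=cv2.Rodrigues(np.array(c['rvec']))[0]; t=np.array(c['tvec'])
    f=210/np.tan(np.radians(c['fovy']/2)); return R,t,f,c['cx'],c['cy']
def ray(n,u,v):
    R,t,f,cx,cy=cam(n); return -R.T@t, R.T@np.array([(u-cx)/f,(v-cy)/f,1])
def onz(n,u,v,z):
    o,d=ray(n,u,v); return o+d*(z-o[2])/d[2]
def proj(n,p):
    R,t,f,cx,cy=cam(n); q=R@np.array(p,float)+t; return cx+f*q[0]/q[2], cy+f*q[1]/q[2]
def tri(a,b):
    (o1,d1),(o2,d2)=ray("top",*a),ray("scene",*b)
    s=np.linalg.lstsq(np.c_[d1,-d2],o2-o1,rcond=None)[0]; p,q=o1+s[0]*d1,o2+s[1]*d2
    return (p+q)/2,np.linalg.norm(p-q)
E
python3 - <<'E'
import cv2
from h import *
i=cv2.imread("pics/top0.png")[150:255,190:330]; cv2.imwrite("pics/c1.png",cv2.resize(i,None,fx=5.7,fy=5.7,interpolation=cv2.INTER_CUBIC))
i=cv2.imread("pics/scene0.png")[160:270,240:380]; cv2.imwrite("pics/c2.png",cv2.resize(i,None,fx=5.4,fy=5.4,interpolation=cv2.INTER_CUBIC))
E
```

```text
(no output)
```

View pics/c1.png

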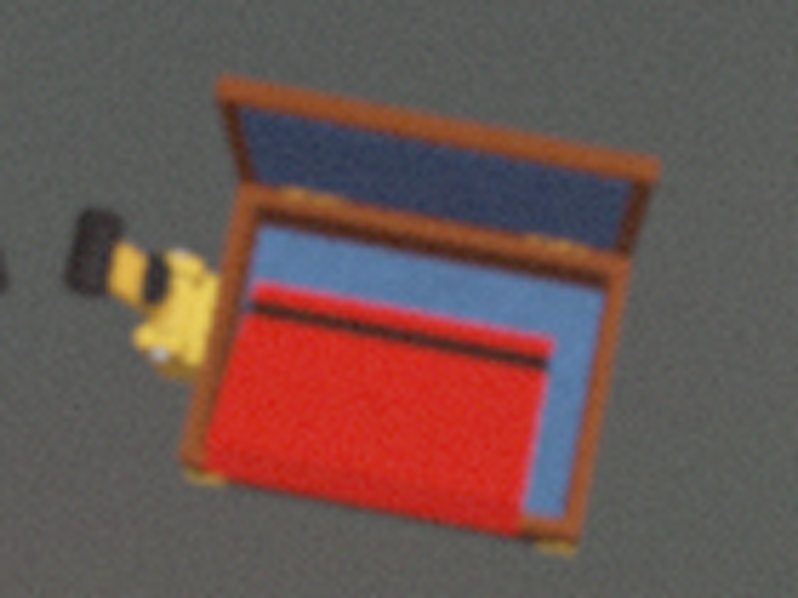

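View pics/c2.png

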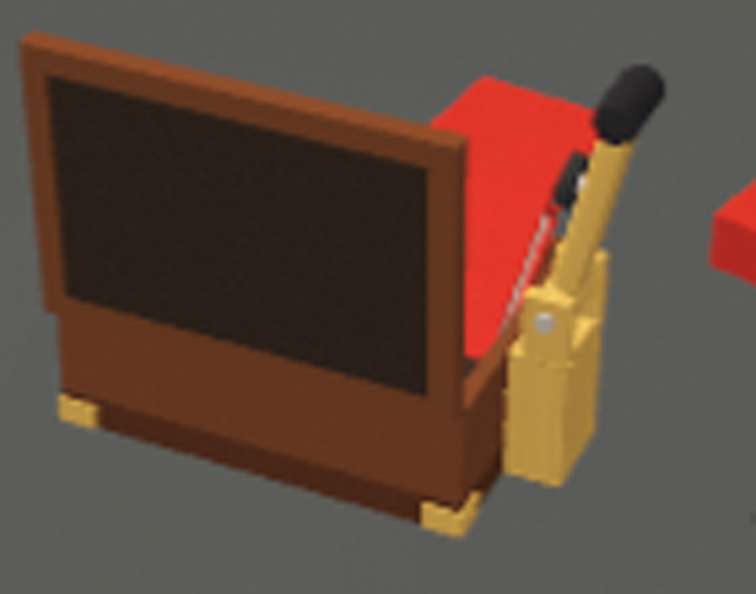

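Crop c1 shows the red book (dark band) in the box, tilted over the front rim and against the +y wall; the small and large red books lie elsewhere, so the choice holds. Rim corners in the crop are at about (185,468), (577,538), (628,258) and (243,185). Crop c2 shows the lid about upright and the clamp bar at about (630,104).

```bash
python3 - <<'E'
from h import *
np.set_printoptions(precision=1,suppress=True)
c=[(185,468),(577,538),(628,258),(243,185)]
P=np.array([onz("top",190+(u)/5.7,150+v/5.7,65) for u,v in c])
print(P); print([np.linalg.norm(P[i]-P[i-1]) for i in range(4)])
C=P.mean(0); yx=(P[0]+P[3]-P[1]-P[2]); th=np.arctan2(-yx[0],yx[1]); print("centre",C,"yaw",np.degrees(th))
ex=np.array([np.cos(th),np.sin(th),0]);ey=np.array([-ex[1],ex[0],0])
def loc(p): d=p-C; return np.array([d@ex,d@ey,p[2]])
for n,(a,b) in {"bar":((96,252),(630,104)),"lidL":((218,80),(465,140)),"lidR":((658,158),(28,38))}.items():
    p,g=tri((190+a[0]/5.7,150+a[1]/5.7),(240+b[0]/5.4,160+b[1]/5.4)); print(n,p,loc(p),g)
for n,b in {"cornerR":(465,535),"cornerL":(60,422)}.items(): print(n,loc(onz("scene",240+b[0]/5.4,160+b[1]/5.4,0)))
for n,p,z in(("mug",(346,187),90),("globe",(348,230),70),("stap",(166,201),46)): print(n,loc(onz("top",*p,z)))
print(loc(onz("top",190+205/5.7,150+460/5.7,91)),loc(onz("top",190+520/5.7,150+530/5.7,73)))
o=ctrl.get_obs();R=cv2.Rodrigues(o['orientation'])[0];print(R,np.degrees(np.arctan2(R[1,1],R[0,1])),loc(o['ee_pos']), ex,ey)
E
```

```text
[[465.6 170.8  65. ]
 [428.8 -11.7  65. ]
 [561.9 -40.   65. ]
 [601.2 143.2  65. ]]
[np.float64(138.3355513314327), np.float64(186.19396567693553), np.float64(136.0544659221219), np.float64(187.32870632780572)]
centre [514.4  65.6  65. ] yaw -11.743632903012433
bar [544.  198.4 182.6] [  1.9 136.1 182.6] 4.364620897811371
lidL [613.6 144.6 201.4] [ 81.1  97.6 201.4] 4.334913802872929
lidR [575.5 -40.8 201.7] [ 81.5 -91.7 201.7] 5.857757974084077
cornerR [ 69.1 101.1   0. ]
cornerL [ 71.8 -91.2   0. ]
mug [ 107.4 -209.8   90. ]
globe [  -3.  -235.6   70. ]
stap [-11.5 264.7  46. ]
[-66.6  81.5  91. ] [-70.  -66.2  73. ]
[[-1.   0.2 -0. ]
 [ 0.2  1.  -0. ]
 [ 0.  -0.  -1. ]] 77.00670299788405 [-476.7  455.5  236. ] [ 1.  -0.2  0. ] [0.2 1.  0. ]
```

>>> servo_tool --plan '[[0,[284,-517,0],1.3],[0,[284,-517,0],1.3],[0,[284,-517,0],1.3],[0,[284,-517,0],1.3],[0,[284,-517,0],1.3],[0,[284,-517,0],1.3],[0,[284,-517,0],1.3],[0,[284,-517,0],1.3],[0,[284,-517,0],1.3],[0,[284,-517,0],1.3]]'

```text
t: 0.93
ee_pos: [341.4, 241.9, 236.6]
orientation: [-0.319, -3.125, 0.0]
ft_force: [0.9, -0.2, -0.1]
width: 87.8
grasp_force: 0.0
```

>>> servo_tool --plan '[[0,[82,-150,0],0],[0,[82,-150,0],0],[0,[82,-150,0],0],[0,[82,-150,0],0],[0,[82,-150,0],0],[0,[82,-150,-100],0],[0,[82,-150,-100],0],[0,[82,-150,-100],0],[0,[82,-150,-100],0],[0,[82,-150,-100],0]]'

```text
t: 1.77
ee_pos: [422.4, 93.9, 136.2]
orientation: [-0.319, -3.123, 0.001]
ft_force: [1.0, 0.7, -0.8]
width: 87.9
grasp_force: 0.0
```

```bash
cat >> h.py <<'E'
th=np.radians(-11.7); B=np.array([515,68,0.]); EX=np.array([np.cos(th),np.sin(th),0]); EY=np.array([-EX[1],EX[0],0])
def st():
    o=ctrl.get_obs(); p=o['ee_pos']; d=p-B
    print("t",round(o['t'],2),"box xy",(d@EX).round(1),(d@EY).round(1),"tip z",round(p[2]-14,1),"world",p.round(1),"F",o['ft_force'].round(1))
def shot(name,tag,x0,y0,w,h,s):
    i=ctrl.get_image(name); i=cv2.resize(i[y0:y0+h,x0:x0+w],None,fx=s,fy=s,interpolation=cv2.INTER_CUBIC); cv2.imwrite(f"pics/{tag}.png",i)
E
python3 -c "
from h import *
st()"
```

```text
t 1.77 box xy -95.9 6.6 tip z 122.2 world [422.4  93.9 136.2] F [ 1.   0.7 -0.8]
```

>>> servo_tool --plan '[[0,[0,0,-30],0],[0,[0,0,-53],0],[0,[0,0,-53],0],[0,[2,0,-53],0],[0,[4,-1,-53],0],[0,[6,-1,-53],0],[0,[8,-2,-53],0],[0,[10,-2,-53],0],[0,[12,-2,-53],0],[0,[12,-2,-53],0]]'

```text
t: 2.6
ee_pos: [435.6, 91.8, 84.0]
orientation: [0.32, 3.125, 0.0]
ft_force: [0.0, -0.2, 0.1]
width: 87.9
grasp_force: 0.0
```

```bash
python3 -c "
from h import *
st(); shot('top','t1',190,150,140,105,5.7)"
```

```text
t 2.6 box xy -82.6 7.2 tip z 70.0 world [435.6  91.8  84. ] F [ 0.  -0.2  0.1]
```

View pics/t1.png

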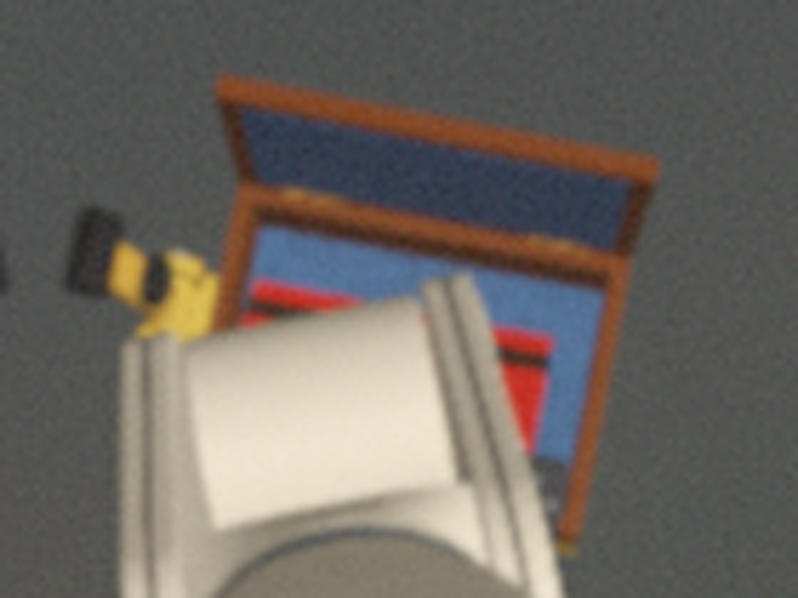

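The arm hides the spine from above; the book has not moved and there is no force yet. I push in with a slow lift.

>>> servo_tool --plan '[[0,[1.5,0,0],0],[0,[3,-1,0.5],0],[0,[4.5,-1,1],0],[0,[6,-1,2],0],[0,[7.5,-1.5,3],0],[0,[9,-2,4],0]]'

```text
t: 3.15
ee_pos: [444.1, 89.8, 87.7]
orientation: [-0.32, -3.125, 0.0]
ft_force: [-2.3, -0.0, -1.0]
width: 88.0
grasp_force: 0.9
```

```bash
python3 -c "
from h import *
st()"
```

```text
t 3.15 box xy -73.9 7.0 tip z 73.7 world [444.1  89.8  87.7] F [-2.3 -0.  -1. ]
```

>>> servo_tool --plan '[[0,[1.5,0,1],0],[0,[3,-1,2],0],[0,[4.5,-1,3],0],[0,[6,-1,4],0]]'

```text
t: 3.48
ee_pos: [450.2, 88.7, 91.8]
orientation: [-0.32, -3.125, 0.0]
ft_force: [-1.9, 0.8, 0.3]
width: 87.9
grasp_force: 0.9
```

```bash
python3 -c "
from h import *
st(); shot('scene','s1',240,140,140,110,5.4)"
```

```text
t 3.48 box xy -67.7 7.1 tip z 77.8 world [450.2  88.7  91.8] F [-1.9  0.8  0.3]
```

View pics/s1.png

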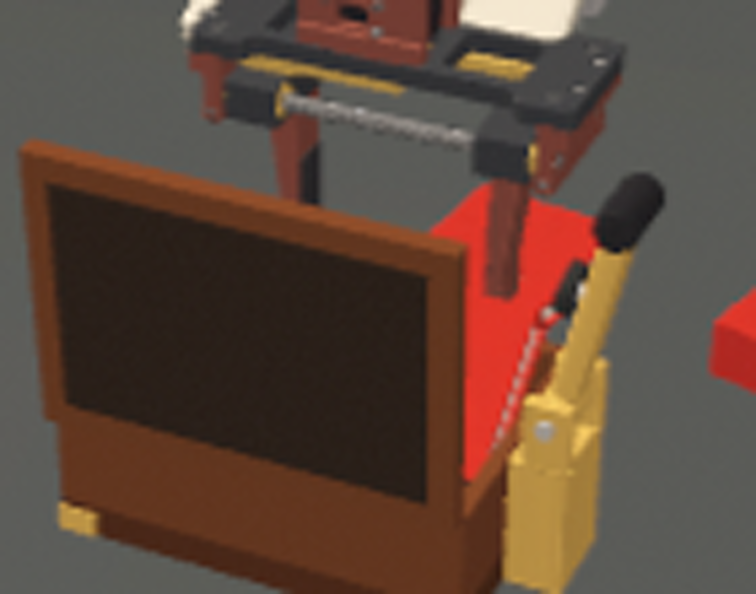

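```bash
python3 -c "
from h import *
o=ctrl.get_obs();p=o['ee_pos']
crop=lambda q:((q[0]-240)*5.4,(q[1]-140)*5.4)
W=lambda x,y,z:B+x*EX+y*EY+np.array([0,0,z])
for n,q in {'tip+in':W(-58,7+44,78),'tipout':W(-58,7+57,78),'bookspinetop0 +y':W(-60,86,91.5),'spinetop0 -y':W(-60,-62,91.5),'rim':W(-68,95.5,65),'flat top +y':W(-55,80,60)}.items(): print(n,np.round(crop(proj('scene',q))))
for u,v in((226,303),(240,261),(267,266),(252,309)): print(np.round(crop(proj('scene',onz('top',u,v,15)))))
"
```

```text
tip+in [478. 310.]
tipout [506. 317.]
bookspinetop0 +y [556. 300.]
spinetop0 -y [249. 227.]
rim [580. 346.]
flat top +y [536. 363.]
[613. 222.]
[500. 333.]
[354. 297.]
[482. 189.]
```

Red at crop (490–600,185–220) is the small desk book behind the box. The finger sits at the spine as calculated and the force is only 2 N, so I push on.

>>> servo_tool --plan '[[0,[1.5,0,0.5],0],[0,[3,-1,1],0],[0,[4.5,-1,1.5],0],[0,[6,-1,2],0],[0,[7.5,-1.5,2.5],0]]'

```text
t: 3.95
ee_pos: [457.8, 87.3, 94.2]
orientation: [-0.32, -3.125, -0.0]
ft_force: [-2.9, 0.0, 1.0]
width: 87.9
grasp_force: 1.1
```

>>> servo_tool --plan '[[0,[1.5,0,0.5],0],[0,[3,-1,1],0],[0,[4.5,-1,1.5],0],[0,[6,-1,2],0]]'

```text
t: 4.28
ee_pos: [463.7, 86.2, 96.2]
orientation: [-0.32, -3.125, 0.0]
ft_force: [-1.7, -0.4, 0.6]
width: 87.7
grasp_force: 1.1
```

```bash
python3 -c "
from h import *
st(); shot('top','t2',190,150,140,105,5.7)
a=cv2.imread('pics/t2.png')
i=ctrl.get_image('scene')[150:240,290:380]; b=cv2.resize(i,None,fx=6.65,fy=6.65,interpolation=cv2.INTER_CUBIC); a=cv2.resize(a,None,fx=.25,fy=.25) 
b[:a.shape[0],:a.shape[1]]=a; cv2.imwrite('pics/m2.png',b)"
```

```text
t 4.28 box xy -53.9 7.4 tip z 82.2 world [463.7  86.2  96.2] F [-1.7 -0.4  0.6]
```

View pics/m2.png

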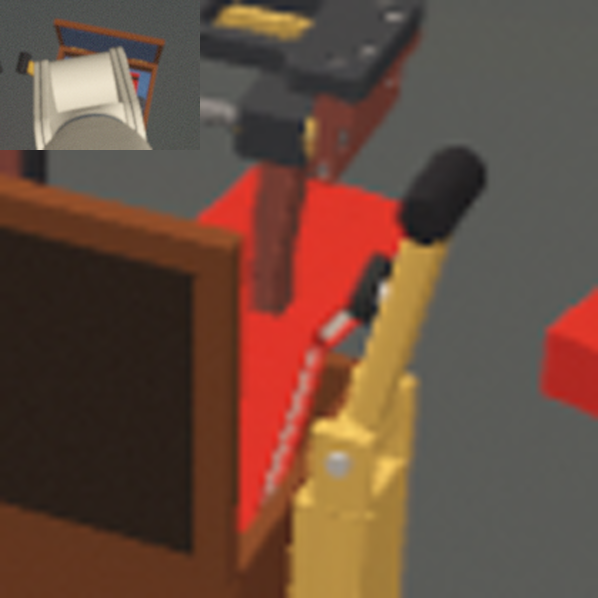

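The book has moved in about 14 mm; friction at the finger may be holding it. I back off to let it drop, then look.

>>> servo_tool --plan '[[0,[3,-1,1],0],[0,[3,-1,1],0],[0,[-10,2,1],0],[0,[-30,6,30],0],[0,[-80,16,60],0],[0,[-80,16,60],0],[0,[-80,16,60],0]]'

```text
t: 4.97
ee_pos: [382.0, 102.6, 157.7]
orientation: [0.318, 3.123, 0.001]
ft_force: [0.4, -0.9, 0.3]
width: 87.9
grasp_force: 0.0
```

```bash
python3 -c "
from h import *
st(); shot('top','t3',190,150,140,105,5.7)
a=cv2.imread('pics/t3.png')
i=ctrl.get_image('scene')[150:240,290:380]; b=cv2.resize(i,None,fx=3,fy=3,interpolation=cv2.INTER_CUBIC)
a[-270:,-270:]=b; cv2.imwrite('pics/m3.png',a)"
```

```text
t 4.97 box xy -137.3 6.9 tip z 143.7 world [382.  102.6 157.7] F [ 0.4 -0.9  0.3]
```

View pics/m3.png

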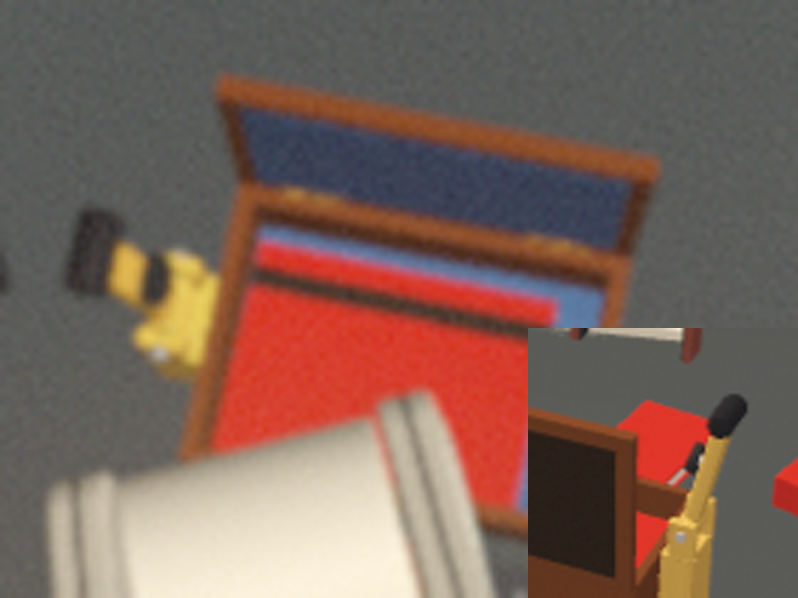

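The book has slipped in and looks flat. I press it lightly near the spine to confirm (top should be at z = 38).

>>> servo_tool --plan '[[0,[40,-12,0],0],[0,[80,-23,0],0],[0,[94,-26,0],0],[0,[94,-26,-30],0],[0,[94,-26,-60],0],[0,[94,-26,-80],0],[0,[94,-26,-90],0],[0,[94,-26,-98],0],[0,[94,-26,-101],0],[0,[94,-26,-101],0]]'

```text
t: 5.9
ee_pos: [478.1, 76.2, 54.8]
orientation: [-0.32, -3.125, 0.0]
ft_force: [0.0, -0.9, 0.5]
width: 87.6
grasp_force: 0.0
```

>>> servo_tool --plan '[[0,[0,0,-1],0],[0,[0,0,-2],0],[0,[0,0,-3],0],[0,[0,0,-3.5],0],[0,[0,0,-4],0]]'

```text
t: 6.32
ee_pos: [478.2, 76.4, 52.3]
orientation: [0.32, 3.124, 0.0]
ft_force: [-3.9, -0.4, 18.4]
width: 87.6
grasp_force: 9.3
```

Contact at z ≈ 38.3 confirms the book is flat. Now I rise and go behind the lid.

>>> servo_tool --plan '[[1,[0,0,40],0],[1,[0,0,80],0],[1,[0,0,120],0],[1,[0,0,160],0],[1,[0,0,185],0],[1,[35,-11,185],0],[1,[75,-23,185],0],[1,[115,-36,185],0],[1,[145,-45,185],0],[1,[145,-45,185],0]]'

```text
t: 7.15
ee_pos: [627.7, 29.6, 236.8]
orientation: [0.322, 3.12, 0.0]
ft_force: [-0.3, 0.1, -0.2]
width: 24.5
grasp_force: 0.0
```

>>> servo_tool --plan '[[1,[0,0,-20],0],[1,[0,0,-42],0],[1,[0,0,-42],0],[1,[-3,1,-42],0],[1,[-6,1,-42],0],[1,[-9,2,-42],0]]'

```text
t: 7.65
ee_pos: [613.8, 33.4, 195.6]
orientation: [0.32, 3.123, 0.0]
ft_force: [-0.0, 0.5, -0.0]
width: 0.6
grasp_force: 0.0
```

```bash
python3 -c "
from h import *
st()
p=ctrl.get_obs()['ee_pos']-B; x0,z0=p@EX-10,p[2]-14
# fingertip front-lower corner path: outer face, radius r along lid
r=112
for t in (1.63,1.5,1.3,1.1,.9,.7,.5,.35,.2,.1,.05,0,-.02):
    x=68-r*np.cos(t)+10*np.sin(t); z=65+r*np.sin(t)+10*np.cos(t)
    print(t,'dx box',round(x-x0,1),'world',(EX*(x-x0)).round(1)[:2],'dz',round(z-z0,1))
"
```

```text
t 7.65 box xy 103.7 -13.8 tip z 181.6 world [613.8  33.4 195.6] F [-0.   0.5 -0. ]
1.63 dx box -9.1 world [-8.9  1.8] dz -5.4
1.5 dx box -23.7 world [-23.2   4.8] dz -4.2
1.3 dx box -46.0 world [-45.1   9.3] dz -6.0
1.1 dx box -67.6 world [-66.2  13.7] dz -12.3
0.9 dx box -87.5 world [-85.7  17.7] dz -22.7
0.7 dx box -104.9 world [-102.8   21.3] dz -36.8
0.5 dx box -119.2 world [-116.7   24.2] dz -54.2
0.35 dx box -127.5 world [-124.8   25.9] dz -68.8
0.2 dx box -133.5 world [-130.7   27.1] dz -84.6
0.1 dx box -136.2 world [-133.3   27.6] dz -95.5
0.05 dx box -137.1 world [-134.2   27.8] dz -101.0
0 dx box -137.7 world [-134.9   27.9] dz -106.6
-0.02 dx box -137.9 world [-135.   28.] dz -108.9
```

>>> servo_tool --plan '[[1,[-5,1,-2],0],[1,[-9,2,-4],0],[1,[-16,3,-4],0],[1,[-23,5,-4],0],[1,[-34,7,-5],0],[1,[-45,9,-6],0],[1,[-55,11,-9],0],[1,[-66,14,-12],0],[1,[-76,16,-17],0],[1,[-86,18,-23],0]]'

```text
t: 8.48
ee_pos: [526.5, 51.6, 170.9]
orientation: [0.32, 3.125, 0.0]
ft_force: [2.8, 0.8, -0.1]
width: 0.4
grasp_force: 1.0
```

```bash
python3 -c "
from h import *
st()"
```

```text
t 8.48 box xy 14.6 -13.7 tip z 156.9 world [526.5  51.6 170.9] F [ 2.8  0.8 -0.1]
```

>>> servo_tool --plan '[[1,[-9,2,-7],0],[1,[-17,3.5,-14],0],[1,[-24,5,-22],0],[1,[-31,6.5,-31],0],[1,[-36,7,-39],0],[1,[-40,8,-48],0],[1,[-43,9,-56],0],[1,[-46,9,-64],0],[1,[-47,10,-71],0],[1,[-48,10,-76],0]]'

```text
t: 9.32
ee_pos: [479.1, 61.3, 94.1]
orientation: [-0.32, -3.124, 0.0]
ft_force: [-0.2, 0.4, 1.1]
width: 0.8
grasp_force: 0.6
```

```bash
python3 -c "
from h import *
st()"
```

```text
t 9.32 box xy -33.8 -13.9 tip z 80.1 world [479.1  61.3  94.1] F [-0.2  0.4  1.1]
```

>>> servo_tool --plan '[[1,[0,0,-1.5],0],[1,[0,0,-3],0],[1,[0,0,-4],0],[1,[0,0,-5],0],[1,[0,0,-5.5],0],[1,[0,0,-6],0]]'

```text
t: 9.82
ee_pos: [479.7, 61.3, 89.3]
orientation: [0.32, 3.125, 0.0]
ft_force: [-1.7, -0.9, 5.2]
width: 0.6
grasp_force: 2.8
```

>>> servo_tool --plan '[[1,[0,0,-0.5],0],[1,[0,0,-1],0],[1,[0,0,-1],0],[1,[0,0,-1],0],[1,[0,0,10],0],[1,[0,0,40],0],[1,[0,0,80],0],[1,[0,0,120],0],[1,[0,0,140],0],[1,[0,0,140],0]]'

```text
t: 10.65
ee_pos: [482.8, 61.6, 234.6]
orientation: [0.319, 3.115, 0.003]
ft_force: [0.1, 0.8, 0.6]
width: 0.6
grasp_force: 0.0
```

```bash
python3 -c "
from h import *
st(); i=ctrl.get_image('scene')[130:270,230:390]; cv2.imwrite('pics/s4.png',cv2.resize(i,None,fx=4.2,fy=4.2,interpolation=cv2.INTER_CUBIC))"
```

```text
t 10.65 box xy -30.3 -12.8 tip z 220.6 world [482.8  61.6 234.6] F [0.1 0.8 0.6]
```

View pics/s4.png

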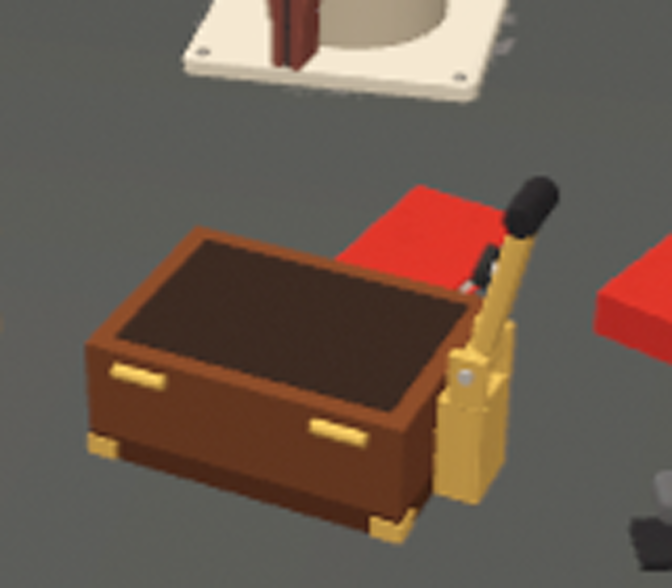

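The lid lies flat on the rim; the clamp bar is still at crop (530,205), leaning outward. Next I go to the bar's outer side.

>>> servo_tool --plan '[[1,[14,36,0],0],[1,[28,73,0],0],[1,[42,110,0],0],[1,[56,146,0],0],[1,[66,173,0],0],[1,[66,173,0],0],[1,[66,173,0],0],[1,[66,173,-30],0],[1,[66,173,-46],0],[1,[66,173,-46],0]]'

```text
t: 11.53
ee_pos: [542.4, 231.8, 179.0]
orientation: [-0.321, -3.118, 0.006]
ft_force: [-0.8, -0.1, -0.4]
width: 0.6
grasp_force: 0.0
```

```bash
python3 -c "
from h import *
st()
p=ctrl.get_obs()['ee_pos']-B; y0,z0=p@EY-13.5,p[2]-14
for t in (1.78,1.6,1.4,1.2,1,.8,.6,.4,.3,.2,.1,.05,0):
    # bar centre + finger corner on normal side (+y,up); near upright let the side face touch 8 mm above tip
    s=np.sin(t);c=np.cos(t); y=112-100*c+10*s; z=86+100*s+10*c-8*max(0,s-.3)
    print(t,'dy',round(y-y0,1),'world',(EY*(y-y0)).round(1)[:2],'dz',round(z-z0,1))
"
```

```text
t 11.53 box xy -6.4 166.0 tip z 165.0 world [542.4 231.8 179. ] F [-0.8 -0.1 -0.4]
1.78 dy -9.9 world [-2.  -9.7] dz 11.3
1.6 dy -27.6 world [ -5.6 -27. ] dz 15.1
1.4 dy -47.6 world [ -9.7 -46.6] dz 15.8
1.2 dy -67.4 world [-13.7 -66. ] dz 12.8
1 dy -86.1 world [-17.5 -84.3] dz 6.2
0.8 dy -103.0 world [ -20.9 -100.8] dz -3.6
0.6 dy -117.4 world [ -23.8 -114.9] dz -16.4
0.4 dy -128.7 world [ -26.1 -126. ] dz -31.5
0.3 dy -133.0 world [ -27.  -130.3] dz -39.9
0.2 dy -136.5 world [ -27.7 -133.7] dz -49.3
0.1 dy -139.0 world [ -28.2 -136.1] dz -59.1
0.05 dy -139.8 world [ -28.4 -136.9] dz -64.0
0 dy -140.5 world [ -28.5 -137.5] dz -69.0
```

>>> servo_tool --plan '[[1,[2,-9,10],0],[1,[0,-18,13],0],[1,[-2,-28,15],0],[1,[-4,-38,16],0],[1,[-6,-48,16],0],[1,[-8,-58,14],0],[1,[-10,-67,12],0],[1,[-12,-77,9],0],[1,[-13,-85,5],0],[1,[-15,-93,1],0]]'

```text
t: 12.37
ee_pos: [532.6, 140.7, 187.3]
orientation: [0.321, 3.119, 0.004]
ft_force: [2.6, 3.6, 5.4]
width: 0.1
grasp_force: 2.6
```

```bash
python3 -c "
from h import *
st()"
```

```text
t 12.37 box xy 2.5 74.7 tip z 173.3 world [532.6 140.7 187.3] F [2.6 3.6 5.4]
```

>>> servo_tool --plan '[[1,[0,0,0],0],[1,[0,0,0],0]]'

```text
t: 12.53
ee_pos: [531.0, 140.3, 185.7]
orientation: [0.322, 3.123, 0.001]
ft_force: [-0.5, 0.1, -0.4]
width: 0.2
grasp_force: 0.0
```

```bash
python3 -c "
from h import *
st()
p=ctrl.get_obs()['ee_pos']-B; y0,z0=p@EY-13.5,p[2]-14
for t in (1,.9,.8,.7,.6,.5,.4,.3,.2,.1,.05,0):
    s=np.sin(t);c=np.cos(t); y=112-100*c+10*s-8*max(0,1-t/.8); z=86+100*s+10*c-4*max(0,s-.3)
    print(t,'world',(EY*(y-y0)).round(1)[:2],'dz',round(z-z0,1))
"
```

```text
t 12.53 box xy 1.0 74.0 tip z 171.7 world [531.  140.3 185.7] F [-0.5  0.1 -0.4]
1 world [1.2 5.8] dz 1.7
0.9 world [-0.6 -2.8] dz -3.0
0.8 world [ -2.2 -10.8] dz -8.6
0.7 world [ -4.  -19.1] dz -15.0
0.6 world [ -5.6 -26.8] dz -22.0
0.5 world [ -7.  -33.8] dz -29.7
0.4 world [ -8.3 -39.9] dz -37.9
0.3 world [ -9.3 -45.1] dz -46.6
0.2 world [-10.2 -49.5] dz -56.0
0.1 world [-11.  -52.9] dz -65.7
0.05 world [-11.2 -54.2] dz -70.7
0 world [-11.5 -55.3] dz -75.7
```

>>> servo_tool --plan '[[1,[-1,-5,-5],0],[1,[-2,-11,-9],0],[1,[-4,-19,-15],0],[1,[-6,-27,-22],0],[1,[-7,-34,-30],0],[1,[-8,-40,-38],0],[1,[-9,-45,-47],0],[1,[-10,-49,-55],0],[1,[-11,-51,-60],0],[1,[-11,-52,-64],0]]'

```text
t: 13.37
ee_pos: [519.5, 89.1, 119.3]
orientation: [-0.32, -3.125, -0.001]
ft_force: [1.1, 5.4, 4.2]
width: 0.5
grasp_force: 3.2
```

```bash
python3 -c "
from h import *
st()"
```

```text
t 13.37 box xy 0.1 21.5 tip z 105.3 world [519.5  89.1 119.3] F [1.1 5.4 4.2]
```

>>> servo_tool --plan '[[1,[0,-1,-2],0],[1,[0,-1,-4],0],[1,[0,-1,-6],0],[1,[0,-1,-7.5],0],[1,[0,-1,-8.5],0],[1,[0,-1,-9.5],0],[1,[0,-1,-9.5],0]]'

```text
t: 13.95
ee_pos: [519.2, 87.6, 110.3]
orientation: [-0.319, -3.125, 0.001]
ft_force: [-0.3, 0.5, 6.8]
width: 0.6
grasp_force: 3.0
```

```bash
python3 -c "
from h import *
st()"
```

```text
t 13.95 box xy 0.1 20.0 tip z 96.3 world [519.2  87.6 110.3] F [-0.3  0.5  6.8]
```

Close to the stop; I press a little further until the force rises clearly.

>>> servo_tool --plan '[[1,[0,0,-0.5],0],[1,[0,0,-1],0],[1,[0,0,-1.3],0],[1,[0,0,-1.3],0]]'

```text
t: 14.28
ee_pos: [519.2, 87.5, 109.5]
orientation: [-0.319, -3.125, 0.001]
ft_force: [-1.0, 0.3, 11.7]
width: 0.4
grasp_force: 5.4
```

>>> servo_tool --plan '[[1,[0,0,-0.4],0],[1,[0,0,-0.8],0],[1,[0,0,-0.8],0],[1,[0,0,-0.8],0]]'

```text
t: 14.62
ee_pos: [519.3, 87.5, 109.2]
orientation: [-0.319, -3.125, 0.001]
ft_force: [-2.4, -0.8, 16.6]
width: 0.4
grasp_force: 8.1
```

>>> servo_tool --plan '[[1,[0,0,5],0],[1,[0,0,30],0],[1,[0,0,70],0],[1,[-30,0,110],0],[1,[-70,0,120],0],[1,[-90,0,120],0],[1,[-90,0,120],0],[1,[-90,0,120],0]]'

```text
t: 15.28
ee_pos: [428.2, 87.7, 228.3]
orientation: [-0.319, -3.125, 0.001]
ft_force: [0.9, 0.5, 0.6]
width: 0.6
grasp_force: 0.0
```

```bash
python3 -c "
from h import *
st(); i=ctrl.get_image('scene')[140:280,150:390+40]; cv2.imwrite('pics/s5.png',cv2.resize(i,None,fx=2.8,fy=2.8,interpolation=cv2.INTER_CUBIC))"
```

```text
t 15.28 box xy -89.0 1.7 tip z 214.3 world [428.2  87.7 228.3] F [0.9 0.5 0.6]
```

View pics/s5.png

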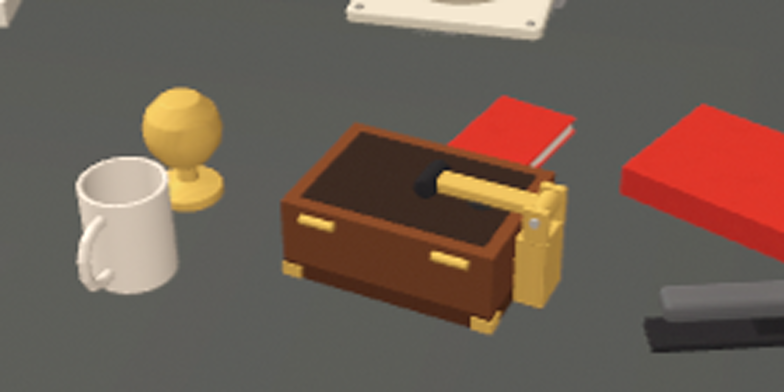

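The clamp lies level across the shut lid (grip bar at crop (430,182)), the other objects stand where they were, and the arm is clear.

```bash
python3 -c "
from workcell import ctrl
print(ctrl.close_job())"
```

```text
the job is handed in; nothing more can be done
None
```

I handed the job in at about 15 s: the red notebook lies flat in the box, the lid is shut, and the clamp arm is down on it. The highest force reading was about 18 N, and the mug, ornament and stapler look untouched; the pad's force on the lid could not be read directly.

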